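Start a clamp bolt in its nut plate

ROBOT

A 6-joint arm with a two-finger parallel gripper is mounted at the origin on a cart in front of the work surface, level with it; the furniture and walls round the work are solid. World frame = base frame: x ahead of the robot, y to its left, z up, the work surface at z = 0. Lengths are in mm, angles in rad, forces in N, time in s.
With the tool pointing down it reaches from about 350 to 725 mm from the base axis. Payload 6 kg.
Tool frame: the origin (TCP) lies midway between the tips of the shut fingers; the grasp point (between the pads) lies robot.hold_point_z behind it (robot.hold_point_z is the distance from the TCP to the grasp point, in mm); z points along the fingers, y is the line along which they close (so a half turn about z gives the same grasp; the last joint's range is limited). The gripper opens to 85 mm and grips with 20 to 120 N. Pads are 22 mm wide; open, the fingers measure 114 mm over their backs; the gripper's body (76 mm by 85 mm) begins 54 mm behind the grasp point. The pads swing forward as they close: fully open they stand 13 mm farther back than shut.
Start: joints at [-0.965, 0.04, 0.085, 0, -1.615, -0.334], TCP at [161.089, -577.948, 231.261] pointing down, gripper open.
Joint ranges: [-2.56, 2.56], [-1.29, 2.01], [-1.08, 1.49], [-3.29, 1.98], [-2.81, -0.18], [-2.99, 2.99]. Speed limits (rad/s): [2.57, 2.57, 3.01, 3.14, 3.14, 3.14].

INTERFACE

Orientations are given as a unit quaternion [w, x, y, z].
In Python, from workcell import monitor, vision, job, robot gives the robot as it stands.
- The arm moves only by the tool servo_tool, never from a script. Its argument "steps" is a list of rows, each a list of 6 numbers: the shift along the tool's x, y, z in cm, then the turn, a rotation vector about the tool's x, y, z in degrees. A call has 1 to 12 rows; each row shifts and turns the commanded pose from where the row before left it, along the tool's axes as they then stand; what a row does not reach is not made up. A row lasts 1/10 s, in which the tool goes at most 50 mm and 8.59 degrees, less where a joint would pass 70% of its speed; a pose out of reach is approached as far as the arm can. A call is refused whole if a number of a shift passes 5 or a number of a turn 8.59, either way. A call with a gripper value outside its range is refused whole. "claw" is the opening, from 0 (shut) to 1 (fully open), set as the call begins (left out, the last holds). The fingers move at their own pace and stop on an object; "force" is the grip in N (left out, the last holds). Time passes only in rows, so rows that do not move let the fingers close. It gives the time, the measured TCP pose, the force, the opening and the grip force at its end, in the units of the state.
- monitor.sense(): the state, without advancing time (a new reading comes with each control period).
- vision.read_camera(name): name is "scene" or "top"; returns (picture, depth): 420x560x3 uint8, red, green, blue; 420x560 float32, mm along the optical axis (not along the pixel's ray), 0 where there is no reading.
- vision.calibration(name): a dict with "K" (3x3 intrinsics, pixels), "dist" ([k1, k2, p1, p2, k3] as OpenCV has them; the pictures are not rectified), "camera_from_world" (4x4, takes a point from world to camera coordinates). Camera axes: x right, y down, z forward; pixel columns grow to the right and rows downward; lengths in mm; the calibration is good to about 2 mm. A picture is of the moment at which its call begins. calibration takes no time and is no camera call.
- job.finish_job(): hands the job in; it is judged then, once.
The state is a dict: "time_s": time; "joint_positions": joint angles; "joint_velocities": joint speeds; "effort": joint torques, N m; "position": TCP position; "orientation": TCP orientation; "contact_force": force on the tool from outside, world axes, zero at the start; "moment": the same for the moment, N m; "grip_width": finger opening in mm; "grasp_force": force on a finger pad.
Only numpy, scipy, OpenCV 4.12 (cv2) and the standard library are available. Lean on these libraries where they do the work, as an engineer would, in place of code of your own. Each camera call takes 0.05 s, during which the arm holds its last target. There are 200 camera calls.

TASK

The clamp's knurled-head bolt is standing loose on the thread of the nut plate's boss. Without forcing the thread, turn the bolt backward (counter-clockwise from above) until it drops by one thread, and there let it sit down; then turn it forward (clockwise) one full turn from where it dropped. Finish with the gripper still holding the bolt head, and leave the pine strip, the solder reel and the flat file where they are.

Things in the scene. Friction and masses are not known exactly. Their poses are not given: they have to be found in the camera images.
- bolt: upright steel bolt, captive in the strap: it only turns and goes up and down with the strap. Round knurled head 40 mm in diameter, 32 mm tall, with a bright pointer line on top along the bolt's own +x. Origin on the axis, 134 mm below the head's top; z up. Under the head 23 mm are free above the strap. With the strap it weighs about 0.26 kg and sinks by itself within half a second when let go
- head (a point): centre of the bolt head, on the axis, 16 mm below its top, about 118 mm above the desk at the start; grip here from above, at any angle. A firm grip holds the bolt up: over the thread's end it drops only when the grip is slackened or the hand yields down
- clamp: fixed steel nut plate 130x100 mm, 10 mm thick, on the desk, with a round boss 40 mm in diameter up to 44 mm height in the middle and a guide block for the heel of the strap. Origin on the desk under the boss's axis; +x towards the pine strip. The strap (104x32 mm along x, 6 mm thick) hangs 70 mm above the desk
- thread: the hidden right-hand thread in the boss, 8 mm pitch; origin on the desk under the boss's axis. Once engaged the bolt has about 1.5 mm of up and down play. Where its first turn begins differs each time and must be felt by the drop. It bears 40 N at most: while gripped, let the hand rise with the bolt when turning backward and sink with it when turning forward (8 mm a turn)
- bolt_turn (a joint): angle of the bolt in the clamp (rad), grows clockwise seen from above (forward, screwing in) and counts on over several turns; 0 when the pointer lies along the clamp's +x. 1.2 to 1.8 at the start. The drop comes somewhere between 0.6 and -0.6, after 0.6 to 2.4 rad of backward turning
- bolt_depth (a joint): how far the bolt has gone down (m), grows downward. 0 to 0.0035 at the start; turned backward it rises slowly (8 mm a turn) to about 0, then drops to about 0.008 (1.3 mm less for each rad it was turned too far); one turn forward from the drop brings it to about 0.016
- pine_strip: pine strip 300x30x14 mm lying on the nut plate under the strap's toe, along the clamp's y; origin at the centre of its underside
- solder_reel: solder reel with green flanges, 60 mm diameter, 35 mm tall, standing beside the clamp; origin at the centre of its underside
- flat_file: flat steel file 200x16x4 mm, lying on the desk in front of the clamp; origin at the centre of its underside, long side along its own y
Things that resemble listed ones, but are neither listed nor needed, are in the scene too. Leave any turquoise look-alike of the clamp alone.

How it is judged (in metres and radians):
On the way:
1. the bolt has been turned backward and has dropped by one thread (value of joint bolt_turn below 0.8 rad and value of joint bolt_depth above 0.0056 m), for 0.1 s.
At the end, for the whole second after the job is handed in: after the drop the bolt has been turned forward about one turn (bolt_turn 4.4 to 8.4 rad, bolt_depth 11.5 to 19.3 mm), it stands still (under 0.1 rad/s either way) with the fingers gripping its head (over 2 N), and strip, reel and file are within 15 mm of where they stood (value of joint bolt_turn between 4.4 and 8.4 rad and value of joint bolt_depth between 0.0115 and 0.0193 m and contact force between the fingers and bolt above 2 N and velocity of joint bolt_turn between -0.1 and 0.1 rad/s and distance of each of pine_strip, solder_reel, flat_file from where it was at the start of the episode below 0.015 m); the arm keeps its last pose, push and grip.
It fails at once if the bolt is turned forward (more than about half a radian) before it has dropped (value of joint bolt_turn above 2.6 rad and value of joint bolt_depth below 0.0067 m).
It fails at once if the bolt is turned on backward far past the drop (bolt_turn below -2.6 rad) (value of joint bolt_turn below -2.6 rad).
It fails at once if the thread is forced: more than 40 N between the bolt and the thread (contact force between bolt and thread above 40 N).
It fails at once if the pine strip, the reel or the file is pushed more than 20 mm (distance of any of pine_strip, solder_reel, flat_file from where it was at the start of the episode above 0.02 m).
It also fails if it takes over 72 s, if anything falls off the work surface, if the arm or the gripper's body presses on something with over 40 N, if the wrist force passes 120 N, or if a joint passes its speed limit or range.

## Working session

There is one attempt and no reset: what is moved stays moved. The work goes in short steps, Python scripts to look and compute and a tool call to move; the robot and the scene stay as the last step left them, time stands still between calls to the robot, and variables do not carry over. Pictures are saved under pics/ and viewed, at most 10 in all, crops included, and the job is handed in when it is done.

Besides the shell and the picture viewer there is one more tool, called as a command line: name --pt "numbers of a row" for each row, then --argument value for the rest. servo_tool: Moves the arm, as the interface text tells. Its arguments: {"type":"object","properties":{"steps":{"type":"array"},"claw":{"type":"number"},"force":{"type":"number"}},"required":["steps"]}

```bash
mkdir -p pics; ls; python3 - <<'E'
from workcell import monitor, vision, job, robot
import cv2,numpy as np
print(monitor.sense()); print(robot.hold_point_z)
for n in("scene","top"):
    p,d=vision.read_camera(n); cv2.imwrite(f"pics/{n}0.png",p[:,:,::-1]); np.savez(f"pics/{n}0.npz",p=p,d=d)
    c=vision.calibration(n); print(n,c)
E
```

```text
pics
{'time_s': 0.0, 'joint_positions': array([-9.65316588e-01,  4.07999742e-02,  8.37787078e-02, -5.00695780e-04,
       -1.61548538e+00, -3.33710779e-01]), 'joint_velocities': array([ 0.00064328, -0.00065395,  0.00108574,  0.00059752, -0.00020965,
       -0.00058478]), 'effort': array([ 3.34532364e-03, -3.68209898e+01,  3.47413731e+01,  6.93216473e+00,
       -5.45553063e-03, -4.07026903e-06]), 'position': array([ 161.0663114 , -577.62648219,  230.26063508]), 'orientation': array([-1.63948292e-04, -1.35477506e-01,  9.90780022e-01,  8.75770861e-04]), 'contact_force': array([ 0.06682605,  0.07802314, -0.36599803]), 'moment': array([-0.01665052, -0.00214506,  0.03540234]), 'grasp_force': 0.0, 'grip_width': 85.61923897113896}
18.700000000000003
scene {'K': array([[507.9413706 ,   0.        , 276.47887018],
       [  0.        , 507.9413706 , 213.56356298],
       [  0.        ,   0.        ,   1.        ]]), 'dist': array([-0.15918272,  0.        ,  0.        ,  0.        ,  0.        ]), 'camera_from_world': array([[-9.03672982e-01, -4.27847663e-01, -1.79309369e-02,
         3.4488510
[... 174 characters left out ...]
3],
       [ 0.00000000e+00,  0.00000000e+00,  0.00000000e+00,
         1.00000000e+00]])}
top {'K': array([[435.25964938,   0.        , 287.74799356],
       [  0.        , 435.25964938, 212.56808092],
       [  0.        ,   0.        ,   1.        ]]), 'dist': array([-0.01337815,  0.        ,  0.        ,  0.        ,  0.        ]), 'camera_from_world': array([[-1.16323825e-02, -9.99918629e-01,  5.23675353e-03,
        -2.54601519e+02],
       [-9.97639477e-01,  1.12510948e-02, -6.77413280e-02,
         4.99531149e+02],
       [ 6.76768966e-02, -6.01238508e-03, -9.97689174e-01,
         9.52246873e+02],
       [ 0.00000000e+00,  0.00000000e+00,  0.00000000e+00,
         1.00000000e+00]])}
```

View pics/scene0.png

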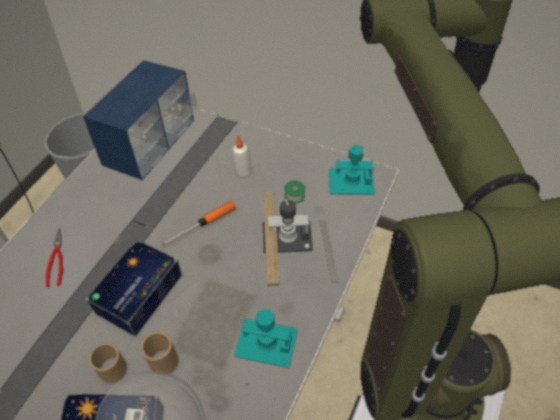

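View pics/top0.png

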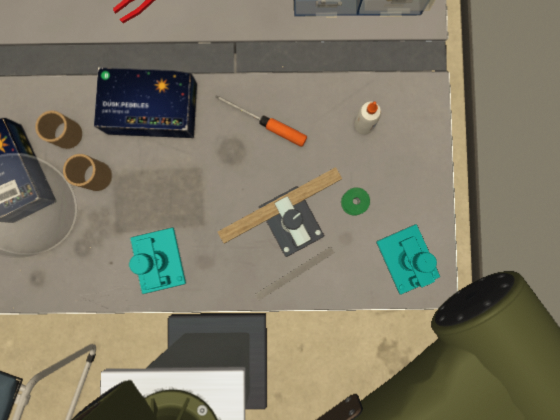

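The scene picture shows the grey clamp with its dark head at (288,208), the strip to its left, the green reel at (294,190) and the file at (328,250). In the top picture the head is at (291,219), the strip runs from (220,237) to (340,174), the reel is at (355,201) and the file at (297,272). The turquoise look-alikes are at (155,262) and (410,260).

```bash
cat > h.py <<'E'
import cv2,numpy as np
from workcell import vision
def ray(n,uv,z):
    c=vision.calibration(n);M=c["camera_from_world"];R,t=M[:3,:3],M[:3,3]
    q=cv2.undistortPoints(np.array(uv,float).reshape(-1,1,2),c["K"],c["dist"]).reshape(-1,2)
    d=np.c_[q,np.ones(len(q))]@R; o=-R.T@t
    return o+d*((z-o[2])/d[:,2])[:,None]
def cloud(n,d):
    c=vision.calibration(n);M=c["camera_from_world"]
    v,u=np.mgrid[:d.shape[0],:d.shape[1]]
    q=cv2.undistortPoints(np.stack([u,v],-1).reshape(-1,1,2).astype(float),c["K"],c["dist"]).reshape(-1,2)
    P=np.c_[q,np.ones(len(q))]*d.reshape(-1,1)
    return ((P-M[:3,3])@M[:3,:3]).reshape(*d.shape,3)
E
python3 - <<'E'
from h import *
f=np.load("pics/top0.npz");p,d=f["p"],f["d"];C=cloud("top",d)
w=np.zeros(d.shape,bool);w[195:245,265:320]=1
m=w&(C[...,2]>122)&(C[...,2]<150)
cs,_=cv2.findContours(m.astype(np.uint8),cv2.RETR_EXTERNAL,cv2.CHAIN_APPROX_NONE)
k=max(cs,key=cv2.contourArea);(c,r)=cv2.minEnclosingCircle(k);z=np.median(C[m][:,2])
print("top",c,r,z,ray("top",[c],134),C[m].mean(0), m.sum())
m=w&(C[...,2]>64)&(C[...,2]<90);print("strap",cv2.minAreaRect(C[m][:,:2].astype(np.float32)))
f=np.load("pics/scene0.npz");ps,ds=f["p"],f["d"];S=cloud("scene",ds)
w=np.zeros(ds.shape,bool);w[185:235,265:315]=1
m=w&(S[...,2]>122)&(S[...,2]<150);print("scene",S[m].mean(0),m.sum(),np.median(S[m][:,2]))
hsv=cv2.cvtColor(p,cv2.COLOR_RGB2HSV)
# strip
m=(C[...,2]>14)&(C[...,2]<34);w=np.zeros(d.shape,bool);w[165:248,212:345]=1
m&=w&(cv2.inRange(hsv,(8,60,80),(25,255,255))>0);print("strip",cv2.minAreaRect(C[m][:,:2].astype(np.float32)),np.median(C[m][:,2]))
a=cv2.resize(p[150:290,205:385][:,:,::-1],None,fx=4,fy=4,interpolation=cv2.INTER_CUBIC);cv2.imwrite("pics/crop.png",a)
E
```

```text
top (292.2920227050781, 218.90707397460938) 10.350008010864258 132.8374385069882 [[ 476.14435883 -268.35919527  134.        ]] [ 476.40870231 -268.33001969  132.84632073] 327
strap ((475.80511474609375, -268.67901611328125), (104.01932525634766, 32.01615524291992), 27.632492065429688)
scene [ 474.57713194 -265.33462941  131.22195302] 186 131.57607717993318
strip ((514.3216552734375, -242.23658752441406), (30.268157958984375, 300.0186767578125), 28.09699249267578) 24.385814907382525
```

View pics/crop.png

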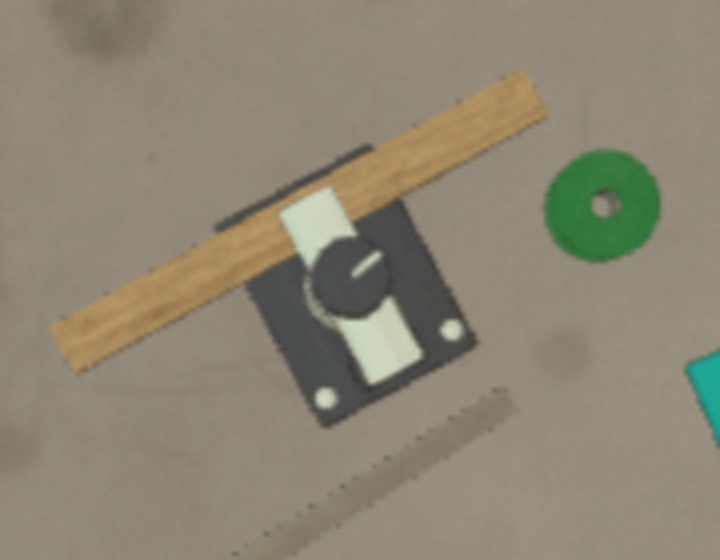

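The crop shows the grey clamp, with its +x pointing up-left in the picture at about 27.8° world yaw. The pointer runs from (352,275) to (381,254), about -54° world yaw, so bolt_turn is about 1.43 rad. The head axis is at about (476,-268) with its top at z≈133, which agrees with the strap's centre. First I move above it.

servo_tool --pt "-3.22 1.784 0 0 0 0" --pt "-3.22 1.784 0 0 0 0" --pt "-3.22 1.784 0 0 0 0" --pt "-3.22 1.784 0 0 0 0" --pt "-3.22 1.784 0 0 0 0" --pt "-3.22 1.784 0 0 0 0" --pt "-3.22 1.784 0 0 0 0" --pt "-3.22 1.784 0 0 0 0" --pt "-3.22 1.784 0 0 0 0" --pt "-3.22 1.784 0 0 0 0" --pt "-3.22 1.784 0 0 0 0" --pt "-3.22 1.784 0 0 0 0" --claw 1

```text
time_s: 1.3
position: [476.6, -266.6, 231.0]
orientation: [-0.0, -0.136, 0.991, 0.0]
contact_force: [0.3, -0.6, 0.0]
grip_width: 85.2
grasp_force: 0.0
```

servo_tool --pt "0 0 0 0 0 -8.4" --pt "0 0 0 0 0 -8.4" --pt "0 0 0 0 0 -8.4" --pt "0 0 0 0 0 -8.4" --pt "0 0 0 0 0 -8.4" --pt "0 0 0 0 0 -8.4" --pt "0 0 0 0 0 -8.4" --pt "0 0 0 0 0 -8.4" --pt "0 0 0 0 0 -8.4" --pt "0 0 0 0 0 -8.4" --pt "0 0 0 0 0 -8.4" --pt "0 0 0 0 0 -8.4"

```text
time_s: 2.5
position: [475.7, -267.9, 230.7]
orientation: [0.0, 0.851, -0.525, -0.001]
contact_force: [0.3, -0.5, 0.8]
grip_width: 85.2
grasp_force: 0.0
```

```bash
cat > s.py <<'E'
from workcell import monitor
import numpy as np
from scipy.spatial.transform import Rotation as Ro
np.set_printoptions(precision=3,suppress=True)
s=monitor.sense();w,x,y,z=s['orientation'];R=Ro.from_quat([x,y,z,w]).as_matrix()
print(s['time_s'],s['joint_positions'],s['position'],s['contact_force'],s['moment'],s['grip_width'],s['grasp_force'])
print(R)
e=np.array([476.2,-268.2,s['position'][2]])-s['position'];print("to axis, tool mm",R.T@e)
E
python3 s.py
```

```text
2.5 [-0.145 -0.103 -0.056 -0.    -1.619  0.611] [ 475.678 -267.865  230.732] [ 0.269 -0.467  0.78 ] [ 0.04  -0.041  0.004] 85.18938421761008 0.0
[[ 0.45  -0.893 -0.001]
 [-0.893 -0.45   0.001]
 [-0.001  0.001 -1.   ]]
to axis, tool mm [ 0.534 -0.316 -0.001]
```

servo_tool --pt "0.03 -0.03 1.5 0 0 0" --pt "0 0 1.5 0 0 0" --pt "0 0 1.5 0 0 0" --pt "0 0 1.5 0 0 0" --pt "0 0 1.5 0 0 0" --pt "0 0 1.5 0 0 0" --pt "0 0 1.5 0 0 0" --pt "0 0 1.5 0 0 0" --pt "0 0 1.0 0 0 0" --pt "0 0 0.5 0 0 0" --pt "0 0 0 0 0 0"

```text
time_s: 3.6
position: [476.0, -268.1, 95.6]
orientation: [0.0, 0.85, -0.527, -0.0]
contact_force: [-0.8, 0.2, 0.3]
grip_width: 85.0
grasp_force: 0.0
```

```bash
python3 s.py; python3 - <<'E'
from workcell import vision
import cv2,numpy as np
a,_=vision.read_camera("scene");b,_=vision.read_camera("top")
f=lambda p,x,y:cv2.resize(p[y:y+100,x:x+100][:,:,::-1],(400,400),interpolation=cv2.INTER_CUBIC)
cv2.imwrite("pics/near.png",np.hstack([f(a,240,150),f(b,240,170)]))
E
```

```text
3.6 [-0.145 -0.076 -0.277 -0.    -1.371  0.605] [ 476.018 -268.074   95.62 ] [-0.8    0.216  0.323] [-0.006  0.027  0.072] 84.98443527668856 0.0
[[ 0.444 -0.896 -0.001]
 [-0.896 -0.444  0.   ]
 [-0.001  0.001 -1.   ]]
to axis, tool mm [ 0.194 -0.107 -0.   ]
```

View pics/near.png

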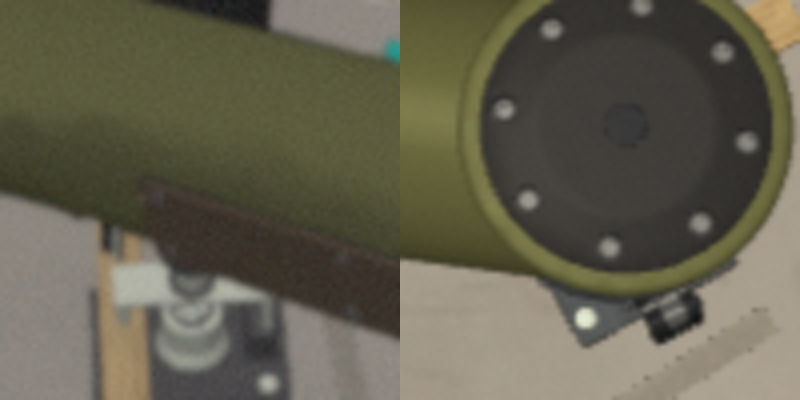

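The arm hides the head in both views, but the scene picture still shows the strap's toe at about (275,221), so its height can gauge the bolt's depth. I'll grip now.

servo_tool --pt "0 0 0 0 0 0" --pt "0 0 0 0 0 0" --pt "0 0 0 0 0 0" --pt "0 0 0 0 0 0" --pt "0 0 0 0 0 0" --pt "0 0 0 0 0 0" --pt "0 0 0 0 0 0" --pt "0 0 0 0 0 0" --claw 0 --force 30

```text
time_s: 4.5
position: [476.1, -268.3, 96.6]
orientation: [0.0, 0.85, -0.527, -0.0]
contact_force: [-3.6, 0.4, 4.4]
grip_width: 38.7
grasp_force: 31.6
```

```bash
cat > st.py <<'E'
from h import *
p,d=vision.read_camera("scene");S=cloud("scene",d)
dx,dy=S[...,0]-476.2,S[...,1]+268.2;a=np.radians(27.8)
lx,ly=dx*np.cos(a)+dy*np.sin(a),-dx*np.sin(a)+dy*np.cos(a)
m=(lx>24)&(lx<48)&(abs(ly)<13)&(S[...,2]>40)&(S[...,2]<90)&(d>0)
print("strap z",np.median(S[m][:,2]),S[m][:,2].mean(),m.sum())
E
python3 st.py; python3 s.py
```

```text
strap z 74.24977043282361 73.80942098629961 77
4.55 [-0.145 -0.076 -0.276  0.    -1.371  0.605] [ 476.057 -268.295   96.576] [-3.858  0.712  4.341] [-0.025  1.344  0.017] 39.06990773049436 31.64338224756648
[[ 0.444 -0.896 -0.   ]
 [-0.896 -0.444 -0.   ]
 [ 0.     0.    -1.   ]]
to axis, tool mm [-0.021 -0.171 -0.   ]
```

servo_tool --pt "0 0 -0.03 0 0 0" --pt "0 0 -0.01 0 0 -4" --pt "0 0 -0.01 0 0 -4" --pt "0 0 -0.01 0 0 -4" --pt "0 0 -0.01 0 0 -4" --pt "0 0 -0.01 0 0 -4" --pt "0 0 -0.01 0 0 -4" --pt "0 0 -0.01 0 0 -4" --pt "0 0 -0.01 0 0 -4" --pt "0 0 -0.01 0 0 -4" --pt "0 0 -0.01 0 0 -4" --pt "0 0 0 0 0 0"

```text
time_s: 5.75
position: [475.3, -269.0, 97.5]
orientation: [0.001, 0.979, -0.204, -0.001]
contact_force: [-5.9, -3.6, 3.5]
grip_width: 38.8
grasp_force: 31.5
```

```bash
python3 st.py; python3 s.py
```

```text
strap z 74.49818870201746 73.631150528436 78
5.8 [-0.146 -0.077 -0.275  0.001 -1.374  1.304] [ 475.264 -269.017   97.523] [-6.108 -4.205  3.541] [-1.231  1.987  0.06 ] 39.50530349501334 31.548947392051332
[[ 0.916 -0.401 -0.002]
 [-0.401 -0.916 -0.001]
 [-0.001  0.002 -1.   ]]
to axis, tool mm [ 0.529 -1.124 -0.003]
```

servo_tool --pt "-0.06 0.1 0 0 0 0" --pt "0 0 -0.01 0 0 -4" --pt "0 0 -0.01 0 0 -4" --pt "0 0 -0.01 0 0 -4" --pt "0 0 -0.01 0 0 -4" --pt "0 0 0 0 0 0" --pt "0 0 0 0 0 0"

```text
time_s: 6.5
position: [475.0, -269.5, 97.0]
orientation: [0.0, 0.998, -0.067, -0.0]
contact_force: [-2.6, -5.8, -2.3]
grip_width: 39.1
grasp_force: 31.0
```

servo_tool --pt "0 0 0.05 0 0 0" --pt "0 0 0.05 0 0 0" --pt "0 0 0.05 0 0 0" --pt "0 0 0 0 0 0"

```text
time_s: 6.9
position: [475.0, -269.5, 95.8]
orientation: [0.0, 0.998, -0.067, -0.0]
contact_force: [-2.1, -5.6, -1.0]
grip_width: 39.0
grasp_force: 31.1
```

```bash
python3 st.py; python3 s.py
```

```text
strap z 72.47122319878704 72.33704655972946 80
6.95 [-0.147 -0.077 -0.278  0.001 -1.37   1.584] [ 474.996 -269.495   95.751] [-1.984 -4.275 -1.349] [-1.82   0.657  0.007] 38.71499859075633 31.13147501644562
[[ 0.991 -0.133 -0.001]
 [-0.133 -0.991 -0.001]
 [-0.001  0.001 -1.   ]]
to axis, tool mm [ 1.02  -1.444 -0.002]
```

servo_tool --pt "0 0.02 0.05 0 0 0" --pt "0 0.02 0.05 0 0 0" --pt "0 0 0.05 0 0 0" --pt "0 0 0 0 0 0"

```text
time_s: 7.35
position: [475.0, -269.5, 94.7]
orientation: [0.0, 0.998, -0.067, -0.0]
contact_force: [-2.4, -5.3, 0.0]
grip_width: 38.8
grasp_force: 31.2
```

```bash
python3 st.py; python3 s.py
```

```text
strap z 72.00217738352097 70.66464732551526 76
7.4 [-0.148 -0.076 -0.279  0.    -1.368  1.585] [ 474.996 -269.493   94.646] [-2.757 -4.31   0.16 ] [-1.675  0.844 -0.019] 39.08147726262767 31.216840563238293
[[ 0.991 -0.133 -0.001]
 [-0.133 -0.991 -0.   ]
 [-0.001  0.    -1.   ]]
to axis, tool mm [ 1.022 -1.441 -0.001]
```

servo_tool --pt "0 0 0.05 0 0 0" --pt "0 0 0.05 0 0 0" --pt "0 0 0.05 0 0 0" --pt "0 0 0 0 0 0"

```text
time_s: 7.8
position: [475.0, -269.5, 92.9]
orientation: [0.0, 0.998, -0.067, -0.0]
contact_force: [-2.2, -5.6, -2.8]
grip_width: 39.2
grasp_force: 31.0
```

```bash
python3 st.py; python3 s.py
```

```text
strap z 70.10012422423142 70.12369832540938 76
7.85 [-0.148 -0.075 -0.282  0.    -1.365  1.585] [ 474.978 -269.526   92.743] [-0.793 -7.185 -2.985] [-2.143  0.498  0.056] 38.46835484377409 30.990869137722257
[[ 0.991 -0.133 -0.001]
 [-0.133 -0.991 -0.   ]
 [-0.001  0.    -1.   ]]
to axis, tool mm [ 1.034 -1.477 -0.001]
```

The hand has sunk over 4 mm with no resistance, carrying only the bolt's weight, and the strap came down with it. That means the thread's end has been passed. I keep yielding down until it seats.

servo_tool --pt "0 0 0.05 0 0 0" --pt "0 0 0.05 0 0 0" --pt "0 0 0.05 0 0 0" --pt "0 0 0.05 0 0 0" --pt "0 0 0 0 0 0"

```text
time_s: 8.35
position: [475.0, -269.5, 90.6]
orientation: [0.0, 0.998, -0.067, -0.0]
contact_force: [-1.3, -6.3, -1.7]
grip_width: 39.3
grasp_force: 31.0
```

servo_tool --pt "0 0 0.05 0 0 0" --pt "0 0 0.05 0 0 0" --pt "0 0 0 0 0 0"

```text
time_s: 8.65
position: [475.0, -269.5, 90.1]
orientation: [0.0, 0.998, -0.067, -0.0]
contact_force: [-3.2, -5.4, -0.7]
grip_width: 39.4
grasp_force: 31.3
```

```bash
python3 st.py; python3 s.py
```

```text
strap z 67.5560723848097 67.40061436157518 79
8.7 [-0.148 -0.074 -0.285  0.001 -1.36   1.585] [ 475.016 -269.558   90.102] [-2.595 -6.097 -0.507] [-1.804  0.811  0.071] 38.987711857374315 31.307727503931346
[[ 0.991 -0.133 -0.001]
 [-0.133 -0.991 -0.   ]
 [-0.001  0.    -1.   ]]
to axis, tool mm [ 0.993 -1.503 -0.001]
```

servo_tool --pt "0 0 0 0 0 0" --pt "0 0.05 0 0 0 0" --pt "0 0.05 0 0 0 0" --pt "0 0 0 0 0 0" --pt "0 0 0 0 0 0" --pt "0 0 0 0 0 0" --pt "0 0 0 0 0 0" --pt "0 0 0 0 0 0" --pt "0 0 0 0 0 0" --pt "0 0 0 0 0 0" --claw 0.75

```text
time_s: 9.7
position: [475.1, -270.2, 90.5]
orientation: [-0.0, 0.998, -0.067, -0.0]
contact_force: [0.1, 0.5, 0.7]
grip_width: 64.1
grasp_force: 0.0
```

```bash
python3 st.py; python3 st.py; python3 s.py
```

```text
strap z 66.98736258514224 66.96417368050464 63
strap z 67.00513906682855 66.6827681734202 67
9.8 [-0.149 -0.073 -0.284 -0.    -1.36   1.587] [ 475.111 -270.174   90.495] [ 0.6   -0.168 -0.303] [-0.01   0.002 -0.03 ] 64.23143541863526 0.0
[[ 0.991 -0.133 -0.   ]
 [-0.133 -0.991  0.   ]
 [-0.    -0.    -1.   ]]
to axis, tool mm [ 0.818 -2.101  0.   ]
```

It dropped about one thread: the strap is 7.3 mm lower, and sits there released. I regrip and turn forward, sinking 8 mm a turn.

servo_tool --pt "0 0 0.1 0 0 0" --pt "0 0 0 0 0 0" --pt "0 0 0 0 0 0" --pt "0 0 0 0 0 0" --pt "0 0 0 0 0 0" --pt "0 0 0 0 0 0" --pt "0 0 0 0 0 0" --claw 0 --force 30

```text
time_s: 10.5
position: [475.1, -269.9, 89.4]
orientation: [-0.0, 0.998, -0.066, -0.0]
contact_force: [-0.2, 4.1, 1.5]
grip_width: 38.9
grasp_force: 31.4
```

servo_tool --pt "0 0 0.011 0 0 5" --pt "0 0 0.011 0 0 5" --pt "0 0 0.011 0 0 5" --pt "0 0 0.011 0 0 5" --pt "0 0 0.011 0 0 5" --pt "0 0 0.011 0 0 5" --pt "0 0 0 0 0 0"

```text
time_s: 11.2
position: [475.4, -269.3, 88.7]
orientation: [-0.001, 0.946, -0.323, -0.0]
contact_force: [-0.2, 5.1, 2.0]
grip_width: 39.2
grasp_force: 31.5
```

```bash
python3 st.py; python3 s.py
```

```text
strap z 66.16535342214654 66.37847670651935 76
11.25 [-0.149 -0.072 -0.286 -0.002 -1.357  1.063] [ 475.374 -269.284   88.686] [-0.19   6.846  1.616] [ 2.143  0.01  -0.093] 39.03352219116233 31.48649037553696
[[ 0.792 -0.611  0.   ]
 [-0.611 -0.792  0.002]
 [-0.001 -0.001 -1.   ]]
to axis, tool mm [-0.008 -1.363  0.002]
```

servo_tool --pt "-0.04 -0.05 0.011 0 0 5" --pt "0 0 0.011 0 0 5" --pt "0 0 0.011 0 0 5" --pt "0 0 0.011 0 0 5" --pt "0 0 0.011 0 0 5" --pt "0 0 0.011 0 0 5" --pt "0 0 0.011 0 0 5" --pt "0 0 0.011 0 0 5" --pt "0 0 0.011 0 0 5" --pt "0 0 0.011 0 0 5" --pt "0 0 0.011 0 0 5" --pt "0 0 0.011 0 0 5"

```text
time_s: 12.45
position: [476.8, -268.5, 87.5]
orientation: [0.002, -0.658, 0.753, -0.001]
contact_force: [6.4, 6.0, -1.6]
grip_width: 38.8
grasp_force: 31.3
```

```bash
python3 st.py; python3 s.py
```

```text
strap z 65.06946809266134 64.91540277329185 80
12.5 [-0.147 -0.072 -0.288 -0.002 -1.352  0.007] [ 476.77  -268.548   87.494] [ 6.3    5.332 -0.892] [ 1.86  -1.736  0.007] 39.18105031515502 31.306771274248604
[[-0.14  -0.99   0.003]
 [-0.99   0.14   0.001]
 [-0.002 -0.003 -1.   ]]
to axis, tool mm [-0.265  0.613 -0.002]
```

servo_tool --pt "-0.05 -0.05 0.011 0 0 5" --pt "0 0 0.011 0 0 5" --pt "0 0 0.011 0 0 5" --pt "0 0 0.011 0 0 5" --pt "0 0 0.011 0 0 5" --pt "0 0 0.011 0 0 5" --pt "0 0 0.011 0 0 5" --pt "0 0 0.011 0 0 5" --pt "0 0 0.011 0 0 5" --pt "0 0 0.011 0 0 5" --pt "0 0 0.011 0 0 5" --pt "0 0 0.011 0 0 5"

```text
time_s: 13.7
position: [478.1, -269.3, 86.8]
orientation: [0.003, -0.193, 0.981, -0.001]
contact_force: [8.9, 0.3, -2.8]
grip_width: 38.8
grasp_force: 31.1
```

```bash
python3 st.py; python3 s.py
```

```text
strap z 64.63918130944248 64.40691939001036 80
13.75 [-0.147 -0.07  -0.288  0.    -1.347 -1.041] [ 478.108 -269.344   86.756] [ 9.209 -0.777 -3.138] [ 0.039 -2.741 -0.021] 38.824331415347764 31.14945233508479
[[-0.928 -0.374  0.006]
 [-0.374  0.928 -0.001]
 [-0.005 -0.003 -1.   ]]
to axis, tool mm [ 1.343  1.774 -0.012]
```

servo_tool --pt "0 0 0 0 0 0" --pt "0 0 0 0 0 0" --pt "0 0 0 0 0 0" --pt "0 0 0 0 0 0" --pt "0 0 0 0 0 0" --pt "0 0 0 0 0 0" --claw 0.75

```text
time_s: 14.35
position: [475.6, -269.2, 86.2]
orientation: [-0.0, -0.194, 0.981, 0.0]
contact_force: [-1.5, 0.2, 0.4]
grip_width: 64.3
grasp_force: 0.0
```

servo_tool --pt "0 0 0 0 0 -8.5" --pt "0 0 0 0 0 -8.5" --pt "0 0 0 0 0 -8.5" --pt "0 0 0 0 0 -8.5" --pt "0 0 0 0 0 -8.5" --pt "0 0 0 0 0 -8.5" --pt "0 0 0 0 0 -8.5" --pt "0 0 0 0 0 -8.5" --pt "0 0 0 0 0 -8.5" --pt "0 0 0 0 0 -8.5" --pt "0 0 0 0 0 -8.5"

```text
time_s: 15.45
position: [475.6, -269.1, 86.2]
orientation: [-0.0, 0.849, -0.528, -0.0]
contact_force: [-0.2, -0.3, -0.4]
grip_width: 63.9
grasp_force: 0.0
```

servo_tool --pt "0 0 0 0 0 -8.5" --pt "0 0 0 0 0 -8.5" --pt "0 0 0 0 0 -8.5" --pt "0 0 0 0 0 -8.5" --pt "0 0 0 0 0 -8.5" --pt "0 0 0 0 0 -8.5" --pt "0 0 0 0 0 -8.5" --pt "0 0 0 0 0 -8.5" --pt "0 0 0 0 0 -8.5" --pt "0 0 0 0 0 -8.5" --pt "0 0 0 0 0 0"

```text
time_s: 16.55
position: [475.6, -269.1, 86.2]
orientation: [-0.0, 0.983, 0.182, -0.0]
contact_force: [0.1, 0.8, -0.6]
grip_width: 63.8
grasp_force: 0.0
```

```bash
python3 st.py; python3 s.py
```

```text
strap z 63.89587992347934 63.861760889878575 72
16.6 [-0.147 -0.071 -0.29  -0.    -1.352  2.079] [ 475.623 -269.121   86.186] [0.037 1.067 0.057] [0.037 0.034 0.029] 64.11553313241055 0.0
[[ 0.936  0.353 -0.   ]
 [ 0.353 -0.936  0.   ]
 [-0.    -0.    -1.   ]]
to axis, tool mm [ 0.865 -0.658  0.   ]
```

servo_tool --pt "0.064 0.108 0 0 0 0" --pt "0 0 0 0 0 0" --pt "0 0 0 0 0 0" --pt "0 0 0 0 0 0" --pt "0 0 0 0 0 0" --pt "0 0 0 0 0 0" --pt "0 0 0 0 0 0" --claw 0 --force 30

```text
time_s: 17.3
position: [476.7, -270.0, 86.3]
orientation: [0.0, 0.983, 0.181, 0.0]
contact_force: [0.7, -2.0, 0.7]
grip_width: 39.2
grasp_force: 31.2
```

servo_tool --pt "0 0 0.0133 0 0 6" --pt "0 0 0.0133 0 0 6" --pt "0 0 0.0133 0 0 6" --pt "0 0 0.0133 0 0 6" --pt "0 0 0.0133 0 0 6" --pt "0 0 0.0133 0 0 6" --pt "0 0 0.0133 0 0 6" --pt "0 0 0.0133 0 0 6" --pt "0 0 0.0133 0 0 6" --pt "0 0 0.0133 0 0 6"

```text
time_s: 18.3
position: [476.7, -270.0, 84.9]
orientation: [0.0, 0.942, -0.337, 0.0]
contact_force: [2.8, -1.3, -0.8]
grip_width: 39.1
grasp_force: 31.3
```

```bash
python3 st.py; python3 s.py
```

```text
strap z 63.12652141708071 62.38326970017779 78
18.35 [-0.148 -0.067 -0.288 -0.    -1.349  1.027] [ 476.722 -269.919   84.859] [ 0.55  -1.099 -0.405] [-0.32  -0.264 -0.043] 38.783340478752706 31.195849680370884
[[ 0.77  -0.638  0.   ]
 [-0.638 -0.77  -0.   ]
 [ 0.    -0.    -1.   ]]
to axis, tool mm [-1.499 -0.99  -0.   ]
```

Well centred now, with side forces near zero. I carry on forward.

servo_tool --pt "0 0 0.0133 0 0 6" --pt "0 0 0.0133 0 0 6" --pt "0 0 0.0133 0 0 6" --pt "0 0 0.0133 0 0 6" --pt "0 0 0.0133 0 0 6" --pt "0 0 0.0133 0 0 6" --pt "0 0 0.0133 0 0 6" --pt "0 0 0.0133 0 0 6" --pt "0 0 0.0133 0 0 6" --pt "0 0 0.0133 0 0 6" --pt "0 0 0.0133 0 0 6" --pt "0 0 0.0133 0 0 6"

```text
time_s: 19.55
position: [476.8, -269.9, 83.4]
orientation: [0.0, -0.565, 0.825, -0.0]
contact_force: [1.1, -1.7, 0.5]
grip_width: 39.1
grasp_force: 31.3
```

servo_tool --pt "0 0 0.0133 0 0 6" --pt "0 0 0.0133 0 0 6" --pt "0 0 0.0133 0 0 6" --pt "0 0 0.0133 0 0 6" --pt "0 0 0.0133 0 0 6" --pt "0 0 0.0133 0 0 6" --pt "0 0 0.0133 0 0 6" --pt "0 0 0.0133 0 0 6" --pt "0 0 0.0133 0 0 6" --pt "0 0 0.0133 0 0 6" --pt "0 0 0 0 0 0" --pt "0 0 0 0 0 0"

```text
time_s: 20.75
position: [476.8, -270.0, 82.0]
orientation: [0.0, -0.079, 0.997, -0.0]
contact_force: [1.6, -1.6, 0.4]
grip_width: 38.7
grasp_force: 31.2
```

```bash
python3 st.py; python3 s.py
```

```text
strap z 59.789015832449095 59.40177486117716 78
20.8 [-0.148 -0.065 -0.292  0.    -1.343 -1.264] [ 476.757 -269.996   81.986] [ 0.256 -2.095 -0.125] [-0.544 -0.563 -0.007] 38.839942437991155 31.174021821061615
[[-0.988 -0.157  0.   ]
 [-0.157  0.988 -0.   ]
 [-0.    -0.    -1.   ]]
to axis, tool mm [ 0.268  1.861 -0.   ]
```

servo_tool --pt "0 0 0.0133 0 0 6" --pt "0 0 0.0133 0 0 6" --pt "0 0 0.0133 0 0 6" --pt "0 0 0 0 0 0" --pt "0 0 0 0 0 0" --pt "0 0 0 0 0 0" --pt "0 0 0 0 0 0"

```text
time_s: 21.5
position: [476.7, -270.0, 81.6]
orientation: [0.0, 0.079, 0.997, -0.0]
contact_force: [3.3, -2.8, 0.8]
grip_width: 38.9
grasp_force: 31.2
```

```bash
python3 st.py; python3 s.py; python3 - <<'E'
from workcell import vision
import cv2
p,_=vision.read_camera("scene");cv2.imwrite("pics/end.png",p[:,:,::-1])
E
```

```text
strap z 59.44069828693537 59.50122747650025 76
21.55 [-0.148 -0.065 -0.292  0.    -1.343 -1.58 ] [ 476.762 -269.948   81.593] [ 2.492 -2.279  0.276] [-0.785 -0.765  0.021] 38.74806123736312 31.165699289704207
[[-0.988  0.157  0.   ]
 [ 0.157  0.988 -0.   ]
 [-0.    -0.    -1.   ]]
to axis, tool mm [ 0.83   1.638 -0.   ]
```

View pics/end.png

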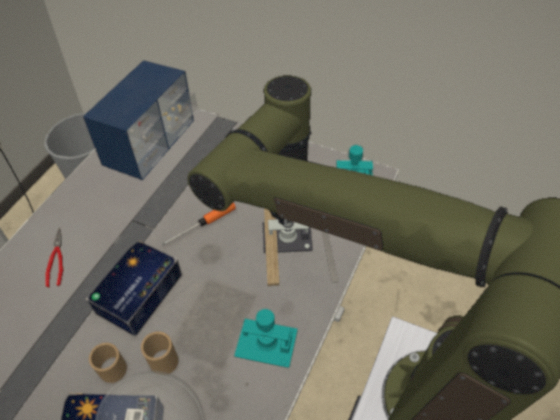

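The picture shows the gripper on the head, with the strip's end at (272,283) and the file at (330,255) where they were. The strap has sunk about 15 mm since the start, so bolt_depth is about 15.8 mm. I hand the job in.

```bash
python3 -c "
from workcell import job
print(job.finish_job())"
```

```text
the job is handed in; nothing more can be done
None
```

I turned the bolt backward about 56° until it dropped one thread and let it sit there, then turned it forward one full turn to a depth of about 16 mm; I handed the job in at about 22 s with the gripper still holding the head at 31 N, and it returned no verdict.

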